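# Shift the feed gearbox into the pinned gear

### The arm

A 7-joint arm with a two-finger parallel gripper is mounted at the origin on a cart in front of the work surface, level with it; the furniture and walls round the work are solid. World frame = base frame: x ahead of the robot, y to its left, z up, the work surface at z = 0. Lengths are in mm, angles in rad, forces in N, time in s.
With the tool pointing down it reaches from about 425 to 875 mm from the base axis. Payload 8.4 kg.
Tool frame: the origin (TCP) lies between the finger pads; the fingertips stand 8 mm ahead of it and the grasp point (between the pads) lies 11 mm behind it; z points along the fingers, y is the line along which they close (so a half turn about z gives the same grasp; the last joint's range is limited). The gripper opens to 87 mm and grips with 3 to 60 N. Pads are 19 mm wide; open, the fingers measure 117 mm over their backs; the gripper's body (75 mm by 190 mm) begins 51 mm behind the grasp point.
Start: joints at [-1.43, 0.333, 0.04, 1.465, -0.013, 1.343, -0.059], TCP at [154.384, 631.371, 230.546] pointing down, gripper open.
Joint ranges: [-2.58, 2.58], [-0.38, 2.09], [-1.3, 1.39], [0.25, 2.4], [-1.5, 4.64], [0.08, 2.09], [-2.65, 2.65]. Speed limits (rad/s): [2.22, 2.22, 2.79, 2.79, 3.14, 3.14, 3.14].

### API

Orientations are given as a unit quaternion [w, x, y, z].
In Python, from bench import arm, optics gives the robot as it stands.
- The arm moves only by the tool jog_arm, never from a script. Its argument "increments" is a list that holds one entry, the list of rows, each a list of 5 numbers: the opening, from -1 (shut) to 1 (fully open), then the shift along the tool's x, y, z in m, then the turn about the tool's z in rad. In form: [[[claw, dx, dy, dz, roll], ...]]. A call has 1 to 8 rows; each row is the pose to reach, as a shift and turn from the pose commanded when the call began, along the tool's axes at that moment; what a row does not reach only later rows make up. A row lasts 1/8 s, in which the tool goes at most 62.5 mm and 10.7 degrees, less where a joint would pass 70% of its speed; a pose out of reach is approached as far as the arm can. A call with a gripper value outside its range is refused whole. The fingers move at their own pace and stop on an object; "force" is the grip in N (left out, the last holds). Time passes only in rows, so rows that repeat a pose let the fingers close. It gives the time, the measured TCP pose, the force, the opening and the grip force at its end, in the units of the state.
- arm.get_obs(): the state, without advancing time (a new reading comes with each control period).
- optics.grab_frame(name): name is "scene" or "top" or "wrist"; returns the picture (420x560x3 uint8, red, green, blue); there is no depth.
- optics.get_calibration(name): a dict with "intrinsics" (3x3 intrinsics, pixels), "extrinsics" (4x4, takes a point from camera to world coordinates). Camera axes: x right, y up, looking along -z (the intrinsics and any distortion apply to the point x, -y, -z); pixel columns grow to the right and rows downward; lengths in mm; the calibration is good to about 2 mm. A picture is of the moment at which its call begins: read the wrist's pose just before it. get_calibration takes no time and is no camera call; for the wrist camera it gives the pose at the moment of the call.
- arm.finish_job(): hands the job in; it is judged then, once.
The state is a dict: "t": time; "joint_pos": joint angles; "joint_velocities": joint speeds; "joint_efforts": joint torques, N m; "tool_pos": TCP position; "tool_rot": TCP orientation; "force": force on the tool from outside, world axes, zero at the start; "moment": the same for the moment, N m; "gripper_width": opening from 0.0 (shut) to 1.0 (fully open); "gripper_force": force on a finger pad.
Only numpy, scipy, OpenCV 4.12 (cv2) and the standard library are available. Lean on these libraries where they do the work, as an engineer would, in place of code of your own. Each camera call takes 0.05 s, during which the arm holds its last target. There are 200 camera calls.

### The job

Put the feed gearbox into the gear that is marked with the index pin: pushing the gear lever gently from the side with shut fingers, bring it out of the middle slot, across through the gate, and fully home into the corner slot at whose outer end the round-headed pin stands (flat hexagon bolt heads stand at the other three). Only push the lever, never grip it, do not force it against the gate, and leave it in gear, with the tools lying around where they are.

Things in the scene. Friction and masses are not known exactly. Their poses are not given: they have to be found in the camera images.
- gearbox: grey box bolted to the bench, 150 x 160 mm, 74 mm high, feet reaching 101 mm to each side, a shaft stub 108 mm to the left (+y) at 36 mm height. Origin under its centre on the bench; x to its far side ('fore'), y to its left, z up. Its top is the steel gate plate.
- gate_centre (a point): middle of the gate, on the plate's top (z 74 mm; plate 8 mm thick); axes as the gearbox. Three slots along x, at y = +26, 0, -26 mm, each 15 mm wide, ending at x = +-27 mm, all joined at x = 0 by a cross slot along y, also 15 mm wide: a double H with six dead ends, 11 mm bars between. The four corner slots are the ends of the two outer slots.
- shift_fore (a joint): tilt of the lever to fore (+, gearbox +x) or aft (-), rad; 0 is the cross slot (free to cross within about +-0.04), fully home in a slot is about +-0.33 in the middle slot and +-0.31 in the outer ones (gate stop). It starts anywhere along the middle slot. No spring: friction keeps it where it is left; about 2 N at the knob moves it.
- shift_side (a joint): tilt of the lever to the left (+, towards the gearbox's +y) or right (-), rad; 0 is the middle slot, about +-0.40 the outer slots (free within about +-0.03; the gate stops it at about +-0.43). No spring, same friction.
- lever_knob (a point): centre of the lever's black knob, 28 mm in diameter, 45 mm long. The lever, a 10 mm round steel stem, tilts about a point on the gearbox's z axis 10 mm above the bench; the knob's centre is 142 mm from it: 152 mm above the bench when upright; about 44 mm fore or aft and 55 mm sideways of the middle, 132 mm high, in a corner slot. z runs along the lever.
- lever_top (a point): point on the lever's axis at the flat top of the knob, 164 mm from the pivot
- lever_stem (a point): point on the lever's axis on the bare stem below the knob, 100 mm from the pivot
- lever_gate (a point): point on the lever's axis 60 mm from the pivot, where it passes through the gate plate
- index_pin: dark steel pin with a round ball head: 28 mm high, ball 14 mm in diameter, on the gate plate at the outer end of one of the four corner slots: it lies at x = +-45, y = +-26 mm in the gearbox's frame, 18 mm beyond the end of its slot. Origin at its foot, on the plate's top. It marks the wanted gear; which corner changes. Fixed.
- hex_bolt_1: flat hexagon bolt head, 15 mm across and 6 mm high, at the outer end of one of the other three corner slots; origin at its foot. Fixed.
- hex_bolt_2: flat hexagon bolt head, 15 mm across and 6 mm high, at the outer end of one of the other three corner slots; origin at its foot. Fixed.
- hex_bolt_3: flat hexagon bolt head, 15 mm across and 6 mm high, at the outer end of one of the other three corner slots; origin at its foot. Fixed.
- screwdriver: loose screwdriver with a red handle, 160 mm long, 32 mm high, beside the gearbox; origin under its centre. To be left alone.
- tape_measure: loose pocket tape measure, 60 x 74 x 28 mm; origin under its centre. To be left alone.
- nail_tin: loose flat green tin, 62 x 87 x 22 mm; origin under its centre. To be left alone.
- eraser: loose eraser in a blue sleeve, 21 x 46 x 13 mm; origin under its centre. To be left alone.
- sanding_block: loose cork sanding block, 96 x 63 x 30 mm; origin under its centre. To be left alone.
Mind the look-alikes: they are no part of the job. There is more than one size of the gearbox; the one meant has the size given above.

How it is judged:
By the outcome, as a careful person would: the job done as asked, in the order asked, and still so for the second after the job is handed in, with the robot touching nothing.
It also fails if it takes over 54 s, if anything falls off the work surface, if the arm or the gripper's body presses on something with over 40 N, if the wrist force passes 120 N, or if a joint passes its speed limit or range.

## Working session

There is one attempt and no reset: what is moved stays moved. The work goes in short steps, Python scripts to look and compute and a tool call to move; the robot and the scene stay as the last step left them, time stands still between calls to the robot, and variables do not carry over. Pictures are saved under pics/ and viewed, at most 10 in all, crops included, and the job is handed in when it is done.

Besides the shell and the picture viewer there is one more tool, called after "Request:" in YAML: its name, and indented under it one key for each argument. jog_arm: Moves the arm, as the interface text tells. Its arguments: {"type":"object","properties":{"increments":{"type":"array","items":{"type":"array","items":{"type":"array","items":{"type":"number"}}}},"force":{"type":"number"}},"required":["increments"]}

```bash
mkdir -p pics
python3 - <<'E'
from bench import arm, optics
import cv2, numpy as np
a=optics.grab_frame("scene");b=optics.grab_frame("top")
cv2.imwrite("pics/s0.png",a[:,:,::-1]);cv2.imwrite("pics/t0.png",b[:,:,::-1])
for n in("scene","top"):
  c=optics.get_calibration(n);print(n,{k:np.round(np.array(v),3).tolist() if not isinstance(v,str) else v for k,v in c.items()})
o=arm.get_obs();print(o)
E
```

```text
scene {'intrinsics': [[407.442, 0.0, 279.33], [0.0, 407.442, 213.175], [0.0, 0.0, 1.0]], 'extrinsics': [[0.919, 0.293, -0.265, 294.717], [-0.395, 0.655, -0.645, -506.111], [-0.015, 0.697, 0.717, 716.691], [0.0, 0.0, 0.0, 1.0]]}
top {'intrinsics': [[402.152, 0.0, 279.597], [0.0, 402.152, 208.276], [0.0, 0.0, 1.0]], 'extrinsics': [[0.105, 0.965, -0.24, 326.857], [-0.994, 0.101, -0.028, 49.214], [-0.003, 0.242, 0.97, 952.795], [0.0, 0.0, 0.0, 1.0]]}
{'t': 0.1, 'joint_pos': array([-1.43020528,  0.33386035,  0.03984576,  1.46619301, -0.013398  ,
        1.34326721, -0.05848505]), 'joint_velocities': array([-5.87663907e-04, -7.74045875e-04, -1.37154430e-03, -3.57808074e-03,
        1.03058259e-03, -1.70505324e-03,  5.92842216e-06]), 'joint_efforts': array([ 5.24720366e-03, -6.57813334e+01,  1.34088267e+00, -4.04696059e+01,
       -5.96921076e-02,  4.10153868e-02,  3.69332861e-05]), 'tool_pos': array([154.28623234, 631.00357258, 229.7298267 ]), 'tool_rot': array([-4.19456541e-05,  1.19595692e-01,  9.92822409e-01, -7.29950696e-04]), 'force': array([-0.70531311, -0.37991199,  0.31970488]), 'moment': array([-0.02371815,  0.05537636,  0.00650466]), 'gripper_force': 0.0, 'gripper_width': 0.999380145860439}
```

View pics/s0.png

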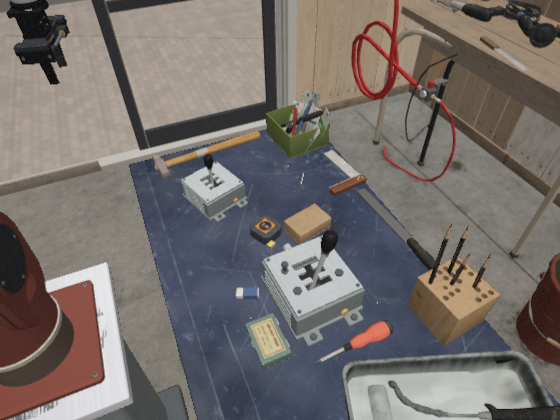

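View pics/t0.png

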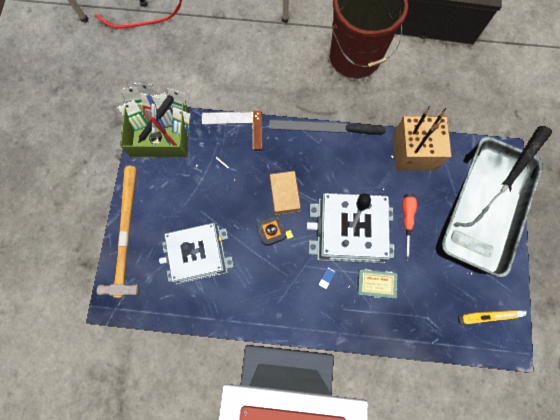

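Two gearboxes can be seen: a small one at top (195,252) and a large one at top (356,226). The large one has the screwdriver beside it. I'll measure both plates and enlarge the large one.

```bash
cat > h.py <<'E'
import numpy as np, cv2
from bench import arm, optics
def ray(n,u,v,c=None):
    c=c or optics.get_calibration(n);K=np.array(c["intrinsics"]);E=np.array(c["extrinsics"])
    d=np.linalg.solve(K,[u,v,1]);d=E[:3,:3]@[d[0],-d[1],-d[2]];return E[:3,3],d
def onz(n,u,v,z,c=None):
    o,d=ray(n,u,v,c);return o+d*(z-o[2])/d[2]
def proj(n,p,c=None):
    c=c or optics.get_calibration(n);K=np.array(c["intrinsics"]);E=np.array(c["extrinsics"])
    q=E[:3,:3].T@(np.array(p)-E[:3,3]);q=K@[q[0],-q[1],-q[2]];return q[:2]/q[2]
E
python3 - <<'E'
from h import *
t=cv2.imread("pics/t0.png");s=cv2.imread("pics/s0.png")
hsv=cv2.cvtColor(t,cv2.COLOR_BGR2HSV)
m=((hsv[:,:,2]>150)&(hsv[:,:,1]<40)).astype(np.uint8)
m=cv2.morphologyEx(m,cv2.MORPH_OPEN,np.ones((9,9)))
m[300:]=0
for c in cv2.findContours(m,0,2)[0]:
    if cv2.contourArea(c)<1500: continue
    r=cv2.minAreaRect(c);P=np.array([onz("top",*p,74) for p in cv2.boxPoints(r)])
    print(r,P[:,:2].round().tolist(),np.linalg.norm(P-np.roll(P,1,0),axis=1).round(), P.mean(0).round(1))
A=cv2.resize(t[175:280,295:435],(560,420),interpolation=2)
B=cv2.resize(s[220:340,250:370],(420,420),interpolation=2)
cv2.imwrite("pics/crop.png",np.hstack([A[:,:380],B]) if 0 else cv2.resize(np.hstack([A,B]),(800,343)))
E
```

```text
((44.0, 279.0), (40.0, 88.0), 90.0) [[367.0, 671.0], [387.0, 479.0], [303.0, 461.0], [284.0, 648.0]] [ 87. 193.  86. 188.] [335.3 564.8  74. ]
((192.88461303710938, 252.923095703125), (51.18631362915039, 52.75524139404297), 78.69007110595703) [[461.0, 329.0], [496.0, 218.0], [388.0, 180.0], [355.0, 288.0]] [114. 116. 114. 113.] [425.1 253.5  74. ]
((355.5, 227.0), (66.0, 67.0), 90.0) [[588.0, -18.0], [603.0, -169.0], [454.0, -175.0], [438.0, -29.0]] [150. 152. 150. 146.] [520.8 -97.6  74. ]
((485.5000305175781, 209.0), (58.502132415771484, 116.05558013916016), 18.43494987487793) [[476.0, -284.0], [745.0, -367.0], [712.0, -494.0], [449.0, -403.0]] [123. 281. 131. 278.] [ 595.5 -386.8   74. ]
((178.97633361816406, 84.19715881347656), (78.95356750488281, 40.4299430847168), 6.842773914337158) [[778.0, 445.0], [888.0, 454.0], [882.0, 257.0], [773.0, 253.0]] [192. 110. 198. 109.] [830.1 352.2  74. ]
((521.5, 80.0), (72.0, 75.0), 90.0) [[1019.0, -390.0], [1038.0, -576.0], [839.0, -564.0], [821.0, -386.0]] [198. 187. 200. 178.] [ 929.3 -478.9   74. ]
((257.7344970703125, 54.80854415893555), (131.222412109375, 65.2322769165039), 4.830419540405273) [[839.0, 327.0], [1024.0, 343.0], [1025.0, 8.0], [842.0, 7.0]] [320. 186. 335. 184.] [932.3 170.9  74. ]
((527.0, 22.5), (45.0, 64.0), 90.0) [[1153.0, -420.0], [1170.0, -584.0], [1035.0, -576.0], [1019.0, -417.0]] [134. 165. 135. 160.] [1094.4 -499.2   74. ]
```

View pics/crop.png

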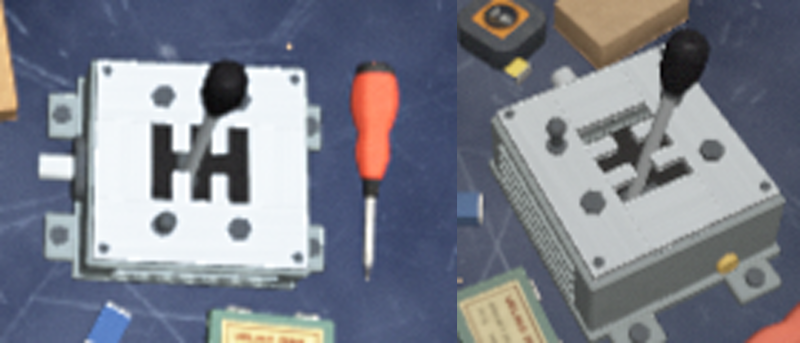

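The plates measure about 114 mm and 150 mm, so the large gearbox is the right one. The crop shows the round-headed pin at the aft-left corner (top crop (163,222), scene crop (557,132)). The other visible corners have flat hexagons, and the lever leans fore. Next I'll get the exact frame and lever pose.

Run:
```python
from h import *
from scipy.optimize import least_squares
t=cv2.imread("pics/t0.png");s=cv2.imread("pics/s0.png")
def blobs(im,x0,y0,x1,y1,th):
    g=im[y0:y1,x0:x1].max(2);m=(g<th).astype(np.uint8)
    n,l,st,c=cv2.connectedComponentsWithStats(m)
    return [(st[i,4],(c[i]+[x0,y0]).round(1).tolist(),(st[i,:4]+[x0,y0,0,0]).tolist()) for i in range(1,n) if st[i,4]>8]
print("top slot");[print(x) for x in blobs(t,322,192,388,258,120)]
print("scene");[print(x) for x in blobs(s,258,228,356,310,90)]
print("knob top");[print(x) for x in blobs(t,345,188,375,215,50)]
print("knob scene");[print(x) for x in blobs(s,312,225,345,262,50)]
for g in (0,): 
  for y in (26,0,-26): print(proj("top",[520.8,-97.6+y,74]).round(1))
```

```text
top slot
(np.int32(39), [327.9, 195.9], [322, 192, 22, 18])
(np.int32(14), [353.3, 192.5], [350, 192, 9, 2])
(np.int32(261), [366.1, 199.8], [357, 192, 31, 20])
(np.int32(19), [344.6, 204.0], [343, 202, 5, 5])
(np.int32(159), [345.3, 223.9], [342, 213, 12, 23])
(np.int32(17), [354.8, 215.9], [354, 213, 4, 8])
(np.int32(235), [363.6, 226.0], [354, 214, 17, 23])
(np.int32(26), [344.8, 242.7], [342, 240, 6, 6])
(np.int32(20), [367.9, 245.0], [366, 243, 5, 5])
(np.int32(10), [324.9, 256.8], [322, 256, 8, 2])
scene
(np.int32(190), [269.0, 236.4], [258, 228, 24, 17])
(np.int32(511), [332.6, 238.9], [319, 228, 34, 28])
(np.int32(19), [353.2, 231.2], [350, 228, 6, 7])
(np.int32(25), [262.9, 269.9], [262, 264, 4, 13])
(np.int32(29), [284.1, 267.8], [282, 264, 5, 8])
(np.int32(125), [307.7, 272.4], [299, 264, 17, 16])
(np.int32(71), [322.5, 280.6], [316, 277, 15, 8])
(np.int32(10), [307.5, 286.3], [306, 285, 4, 4])
knob top
(np.int32(161), [363.1, 201.6], [357, 194, 13, 17])
knob scene
(np.int32(281), [328.6, 241.3], [321, 230, 17, 24])
[343.8 225.1]
[355.5 226.3]
[367.2 227.5]
```

Run:
```python
from h import *
a=onz("top",344.6,204,78);b=onz("top",367.9,245,78);p=onz("top",344.8,242.3,92)
C=(a+b)/2;d=a-b;yaw=np.arctan2(d[1],d[0])-np.arctan2(26,45)
print(a,b,p,C,yaw,np.linalg.norm(d),np.hypot(90,52))
c2=onz("top",356.2,225,74);print(c2, onz("top",356,224.5,74))
w=a-p;print("yaw2",np.arctan2(w[1],w[0]))
o1,d1=ray("top",363,202);o2,d2=ray("scene",328.7,241.3)
A=np.c_[d1,-d2];k=np.linalg.lstsq(A,o2-o1,rcond=None)[0]
q1=o1+d1*k[0];q2=o2+d2*k[1];print("knob",q1,q2)
G=C.copy();G[2]=0;ps=yaw
for ps in(yaw,0.09):
  R=np.array([[np.cos(ps),np.sin(ps)],[-np.sin(ps),np.cos(ps)]])
  print("knob in box",R@((q1+q2)/2-G)[:2],"pin",R@(p-G)[:2])
o=arm.get_obs();print(o['tool_rot'])
from scipy.spatial.transform import Rotation as Ro
q=o['tool_rot'];print(Ro.from_quat(q[[1,2,3,0]]).as_matrix().round(3))
```

```text
[568.45169962 -69.5592496   78.        ] [ 481.08634483 -126.41283755   78.        ] [479.29357701 -73.72024854  92.        ] [524.76902222 -97.98604357  78.        ] 0.052987623482185664 104.23548187377996 103.94229168149026
[523.97117024 -98.97690048  74.        ] [525.06046859 -98.46687384  74.        ]
yaw2 0.04663604139977887
knob [557.14676836 -97.49348031 148.69958565] [558.26296942 -97.71363925 149.05942896]
knob in box [32.90987811 -1.36242873] pin [-44.1264345   26.64024595]
knob in box [32.83692359 -2.57929034] pin [-43.11041949  28.25485192]
[-4.19456541e-05  1.19595692e-01  9.92822409e-01 -7.29950696e-04]
[[-0.971  0.237 -0.   ]
 [ 0.237  0.971 -0.001]
 [-0.    -0.001 -1.   ]]
```

Frame: gate centre is at about (524.5, -98.5), yaw about 0.05, and the knob is 33 mm fore. The pin is at box (-44, +27), which is aft-left. I'll move towards the fore side of the knob, fingers shut and aligned with the box.

Request:
jog_arm:
  increments:
    - [[-1,-0.038,-0.0375,0,-0.036],[-1,-0.076,-0.075,0,-0.072],[-1,-0.114,-0.1125,0,-0.11],[-1,-0.152,-0.15,0,-0.145],[-1,-0.19,-0.1875,0,-0.18],[-1,-0.228,-0.225,0,-0.22],[-1,-0.266,-0.2625,0,-0.255],[-1,-0.304,-0.3,0,-0.29]]

```text
t: 1.1
tool_pos: [379.0, 266.0, 230.4]
tool_rot: [-0.0, -0.026, 1.0, 0.0]
force: [0.9, 0.1, -0.7]
gripper_width: 0.175
gripper_force: 0.0
```

Request:
jog_arm:
  increments:
    - [[-1,-0.026,-0.047,0,0],[-1,-0.052,-0.094,0,0],[-1,-0.078,-0.14,0,0],[-1,-0.104,-0.187,0,0],[-1,-0.13,-0.234,0,0],[-1,-0.156,-0.28,0,0],[-1,-0.182,-0.327,0,0],[-1,-0.208,-0.373,0,0]]

```text
t: 2.1
tool_pos: [605.6, -95.6, 230.3]
tool_rot: [-0.0, -0.025, 1.0, 0.0]
force: [1.4, 0.8, 0.7]
gripper_width: 0.008
gripper_force: 0.0
```

```bash
cat >> h.py <<'E'
C=np.array([524.5,-98.5]);YAW=.05
R=np.array([[np.cos(YAW),np.sin(YAW)],[-np.sin(YAW),np.cos(YAW)]])
def st():
    o=arm.get_obs();p=o['tool_pos'];print('t',round(o['t'],2),'tcp box',(R@(p[:2]-C)).round(1),'z',p[2].round(1),'F box',(R@o['force'][:2]).round(1),o['force'][2].round(1),'rot',o['tool_rot'].round(3),o['gripper_width'].round(3))
E
python3 -c "from h import *;st()"
```

```text
Traceback (most recent call last):
  File "h.py", line 14, in st
    o=arm.get_obs();p=o['tool_pos'];print('t',round(o['t'],2),'tcp box',(R@(p[:2]-C)).round(1),'z',p[2].round(1),'F box',(R@o['force'][:2]).round(1),o['force'][2].round(1),'rot',o['tool_rot'].round(3),o['gripper_width'].round(3))
                                                                                                                                                                                                         ^^^^^^^^^^^^^^^^^^^^^^^^
AttributeError: 'float' object has no attribute 'round'
```

Request:
jog_arm:
  increments:
    - [[-1,0,-0.0,0.05,0],[-1,0,0,0.092,0],[-1,0.005,0.001,0.092,0],[-1,0.012,0.001,0.092,0],[-1,0.018,0.001,0.092,0],[-1,0.024,0.001,0.092,0],[-1,0.029,0.001,0.092,0],[-1,0.034,0.001,0.092,0]]

```text
t: 3.1
tool_pos: [571.0, -95.1, 139.1]
tool_rot: [0.001, -0.025, 1.0, -0.0]
force: [1.3, -1.3, 2.0]
gripper_width: 0.009
gripper_force: 1.1
```

```bash
sed -i "s/,o\['gripper_width'\].round(3))/)/" h.py; python3 -c "from h import *;st()"
```

```text
t 3.1 tcp box [46.6  1.1] z 139.1 F box [ 1.3 -1.4] 2.0 rot [ 0.001 -0.025  1.    -0.   ]
```

Request:
jog_arm:
  increments:
    - [[-1,0.004,0,0,0],[-1,0.008,0,0,0],[-1,0.012,0,0,0],[-1,0.016,0,0,0],[-1,0.019,0,0,0],[-1,0.021,0,0,0],[-1,0.021,0,0,0]]

```text
t: 3.98
tool_pos: [549.8, -96.1, 138.6]
tool_rot: [-0.0, -0.025, 1.0, 0.0]
force: [0.8, -1.1, 1.5]
gripper_width: 0.012
gripper_force: 0.7
```

```bash
cat >> h.py <<'E'
def knob(tag,rt,rs):
    out=[]
    for n,r in(("top",rt),("scene",rs)):
        im=optics.grab_frame(n)[:,:,::-1];cv2.imwrite(f"pics/{tag}_{n}.png",im)
        out.append(im[r[1]:r[3],r[0]:r[2]])
    cv2.imwrite(f"pics/{tag}.png",np.hstack([cv2.resize(x,(400,400),interpolation=2) for x in out]))
E
python3 -c "
from h import *;st();knob('k1',(310,170,400,260),(250,215,360,325))"
```

```text
t 3.98 tcp box [25.3  1.1] z 138.6 F box [ 0.8 -1.2] 1.5 rot [-0.    -0.025  1.     0.   ]
```

View pics/k1.png

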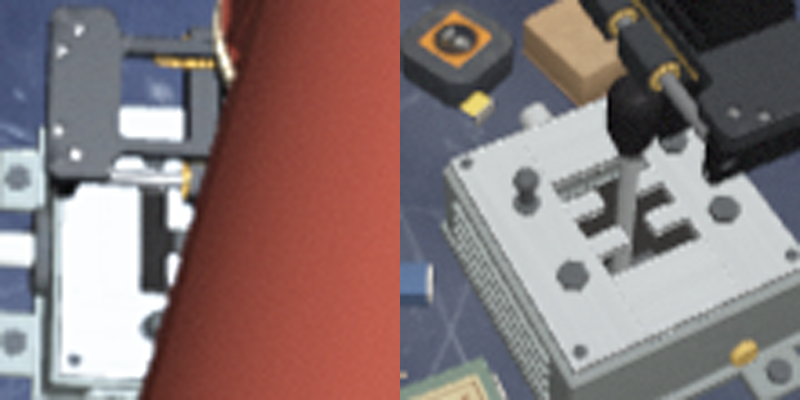

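Scene crop: the knob is at (637,112), which is scene pixel (315,246). The arm hides it in the top view. I'll cast the scene ray onto the box plane y=0.

```bash
cat >> h.py <<'E'
B=np.eye(3);B[:2,:2]=R
def box(o): return B@(o-np.r_[C,0])
E
python3 - <<'E'
from h import *
for v in (244,246,248):
  o,d=ray("scene",315.2,v);o=box(o);d=B@d
  print(v,o-d*o[1]/d[1])
im=cv2.imread("pics/k1_scene.png")
# stem: bright-gray column scan between knob and plate
for v in range(255,290,3): print(v,im[v,300:330].max(1).tolist())
for x in(0,5): print(proj("scene",np.r_[R.T@[x,0]+C,152]), proj("scene",np.r_[R.T@[x,0]+C,74]))
E
```

```text
244 [  5.78165522   0.         155.60135141]
246 [  6.09686028   0.         149.84073865]
248 [  6.41574564   0.         144.01286538]
255 [212, 211, 211, 210, 212, 213, 211, 211, 203, 99, 26, 29, 28, 30, 27, 27, 26, 56, 135, 189, 204, 168, 99, 106, 94, 99, 103, 111, 146, 209]
258 [211, 209, 210, 211, 212, 210, 201, 206, 164, 118, 104, 87, 82, 69, 76, 81, 99, 156, 208, 207, 205, 207, 208, 210, 211, 211, 209, 207, 208, 208]
261 [202, 165, 144, 134, 129, 149, 116, 103, 106, 115, 108, 121, 132, 138, 141, 139, 146, 160, 194, 220, 208, 207, 206, 205, 207, 210, 211, 212, 210, 208]
264 [108, 107, 116, 121, 136, 148, 153, 141, 96, 79, 101, 126, 133, 139, 144, 174, 209, 211, 210, 209, 203, 201, 198, 210, 206, 205, 209, 209, 211, 210]
267 [143, 134, 160, 146, 90, 54, 56, 57, 58, 72, 115, 129, 136, 140, 149, 175, 143, 140, 128, 115, 84, 55, 82, 124, 195, 210, 206, 206, 206, 208]
270 [211, 209, 208, 210, 209, 191, 75, 56, 56, 74, 121, 129, 137, 140, 130, 54, 58, 54, 57, 54, 56, 57, 59, 77, 120, 169, 213, 208, 207, 207]
273 [195, 187, 144, 151, 127, 115, 65, 55, 60, 80, 123, 131, 137, 138, 110, 5
[... 212 characters left out ...]
279 [157, 60, 73, 113, 154, 186, 220, 210, 209, 210, 211, 212, 151, 132, 67, 57, 55, 57, 58, 84, 131, 149, 83, 54, 55, 59, 59, 56, 57, 63]
282 [210, 210, 208, 210, 210, 210, 210, 211, 202, 194, 186, 138, 145, 132, 56, 56, 57, 57, 57, 52, 55, 56, 55, 57, 58, 63, 118, 162, 174, 214]
285 [208, 210, 212, 209, 170, 155, 126, 118, 102, 122, 131, 138, 138, 109, 74, 83, 100, 107, 111, 129, 160, 165, 196, 212, 211, 210, 212, 211, 212, 212]
288 [138, 200, 210, 211, 213, 210, 134, 89, 104, 127, 134, 140, 145, 161, 168, 193, 217, 211, 210, 212, 212, 212, 212, 213, 212, 213, 213, 213, 211, 211]
[312.28554599 246.41871561] [310.56110485 272.28303257]
[314.72387572 245.44347789] [312.82920424 271.32833627]
```

Request:
jog_arm:
  increments:
    - [[-1,0.003,0,0,0],[-1,0.005,0,0,0],[-1,0.005,0,0,0],[-1,-0.02,0,0,0],[-1,-0.03,0,-0.06,0],[-1,0.0,-0.05,-0.06,0],[-1,0.025,-0.075,-0.06,0],[-1,0.025,-0.075,-0.06,0]]

```text
t: 5.08
tool_pos: [526.4, -175.0, 198.6]
tool_rot: [-0.0, -0.023, 1.0, 0.0]
force: [0.7, -0.8, -0.2]
gripper_width: 0.005
gripper_force: 0.0
```

```bash
python3 -c "
from h import *;st();knob('k2',(310,170,400,260),(250,215,360,325))
im=cv2.imread('pics/k2_scene.png')[225:262,300:335]
m=(im.max(2)<50).astype(np.uint8);n,l,s,c=cv2.connectedComponentsWithStats(m)
for i in range(1,n):
  if s[i,4]>20:
    p=c[i]+[300,225];o,d=ray('scene',*p);o=box(o);d=B@d;print(s[i],p,o-d*o[1]/d[1])
"
```

```text
t 5.08 tcp box [ -1.9 -76.5] z 198.6 F box [ 0.6 -0.9] -0.2 rot [-0.    -0.023  1.     0.   ]
[  5   0  14  34 288] [311.67708333 243.97916667] [ -1.60797354   0.         159.65683425]
[29  0  6  8 27] [332.33333333 227.2962963 ] [ 38.87248038   0.         183.46858805]
[ 21  12  14  25 112] [328.13392857 250.34821429] [ 35.38914277   0.         121.12954373]
```

View pics/k2.png

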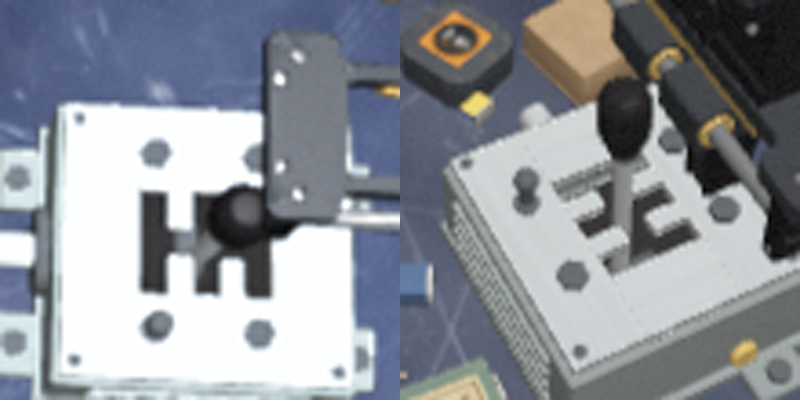

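Scene crop: the knob is at (624,118), upright over the centre. Top crop: the knob is at (240,215), and the pin shows clearly as a ball at (157,325). I'll lower on the right side and push left to a cautious point.

```bash
python3 -c "
from h import *
print(proj('top',np.r_[C,152]),proj('top',np.r_[C,174]))
o1,d1=ray('top',310+240/400*90,170+215/400*90);o2,d2=ray('scene',250+224/400*110,215+118/400*110)
k=np.linalg.lstsq(np.c_[d1,-d2],o2-o1,rcond=None)[0];print(box(o1+d1*k[0]),box(o2+d2*k[1]))"
```

```text
[362.93490295 217.01901373] [365.12844783 214.57470564]
[ -2.89233329  -2.03213833 152.74289551] [ -2.61537417  -2.09530023 152.82025962]
```

Request:
jog_arm:
  increments:
    - [[-1,-0.002,0,0.03,0],[-1,-0.002,0,0.062,0],[-1,-0.002,0.015,0.062,0],[-1,-0.002,0.03,0.062,0],[-1,-0.002,0.037,0.062,0],[-1,-0.002,0.042,0.062,0],[-1,-0.002,0.047,0.062,0],[-1,-0.002,0.052,0.062,0]]

```text
t: 6.18
tool_pos: [528.3, -120.6, 137.0]
tool_rot: [0.0, -0.025, 1.0, -0.0]
force: [0.3, -1.5, 3.0]
gripper_width: 0.006
gripper_force: 0.9
```

Request:
jog_arm:
  increments:
    - [[-1,0.001,0.005,0,0],[-1,0.002,0.01,0,0],[-1,0.003,0.015,0,0],[-1,0.003,0.02,0,0],[-1,0.003,0.025,0,0],[-1,0.003,0.028,0,0]]

```text
t: 6.92
tool_pos: [523.4, -92.1, 136.4]
tool_rot: [-0.0, -0.025, 1.0, -0.0]
force: [0.5, -1.7, -0.8]
gripper_width: 0.007
gripper_force: 0.8
```

```bash
python3 -c "
from h import *;st()"
```

```text
t 6.92 tcp box [-0.7  6.5] z 136.4 F box [ 0.4 -1.8] -0.8 rot [-0.    -0.025  1.    -0.   ]
```

Request:
jog_arm:
  increments:
    - [[-1,0,0.004,0,0],[-1,0,0.008,0,0],[-1,0,0.011,0,0],[-1,0,0.013,0,0],[-1,0,0.013,0,0]]

```text
t: 7.55
tool_pos: [523.0, -79.2, 136.6]
tool_rot: [0.0, -0.025, 1.0, 0.0]
force: [-0.3, 0.5, 0.4]
gripper_width: 0.005
gripper_force: 0.1
```

```bash
python3 -c "
from h import *;st();knob('k3',(310,170,400,260),(250,215,360,325))
"
```

```text
t 7.55 tcp box [-0.5 19.4] z 136.6 F box [-0.3  0.5] 0.4 rot [ 0.    -0.025  1.     0.   ]
```

View pics/k3.png

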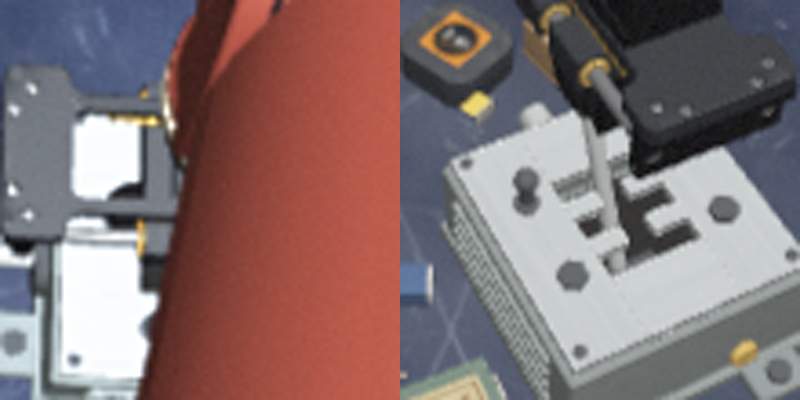

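The scene shows the stem leaning left, but the gripper hides the knob. I'll back off, rise and go round to the fore side for a clear look.

Request:
jog_arm:
  increments:
    - [[-1,0,-0.02,0,0],[-1,0,-0.025,-0.05,0],[-1,-0.03,-0.02,-0.065,0],[-1,-0.065,0.01,-0.065,0],[-1,-0.065,0.032,-0.065,0],[-1,-0.065,0.032,-0.065,0]]

```text
t: 8.4
tool_pos: [586.6, -42.1, 201.2]
tool_rot: [-0.0, -0.027, 1.0, 0.0]
force: [0.3, 0.4, 0.3]
gripper_width: 0.006
gripper_force: 0.0
```

```bash
python3 -c "
from h import *;st();knob('k4',(310,170,400,260),(250,215,360,325))
"
```

```text
t 8.4 tcp box [64.8 53.3] z 201.2 F box [0.3 0.4] 0.3 rot [-0.    -0.027  1.     0.   ]
```

View pics/k4.png

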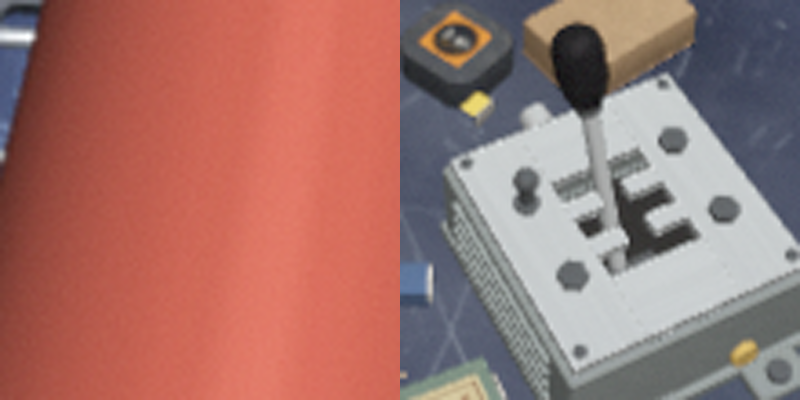

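The scene now shows the knob at crop (580,70), which is pixel (299.5,234). I'll intersect that ray with the knob's sphere (pivot, 142 mm).

```bash
cat >> h.py <<'E'
def lever(u,v):
    o,d=ray("scene",u,v);o=box(o)-[0,0,10];d=B@d;d/=np.linalg.norm(d)
    b=o@d;D=b*b-o@o+142**2
    if D<0: return "miss",np.sqrt(-D)
    return [(o+d*(-b+s*np.sqrt(D))).round(1) for s in(-1,1)]
def kc(f,x0,y0,x1,y1):
    im=cv2.imread(f)[y0:y1,x0:x1];m=(im.max(2)<50).astype(np.uint8)
    n,l,s,c=cv2.connectedComponentsWithStats(m);i=1+np.argmax(s[1:,4]);print(s[i],c[i]+[x0,y0]);return c[i]+[x0,y0]
E
python3 -c "
from h import *
p=kc('pics/k4_scene.png',288,218,312,250);print(lever(*p),lever(299.5,234.2))
print(lever(*kc('pics/s0.png',312,225,345,262)),lever(311.6,247.4))
for q in([0,55,140.5],[-4,55,140.5],[4,55,140.5],[0,45,144.5]): print(q,proj('scene',np.r_[R.T@q[:2]+C,q[2]]))
"
```

```text
[  4   4  15  24 257] [298.99610895 233.22957198]
[array([ -3.4,  43.8, 135. ]), array([ 46.5, 132.8,  19.3])] [array([ -4.1,  40.5, 136. ]), array([ 47.9, 132.8,  15.2])]
[  9   5  17  24 281] [328.55516014 241.25622776]
[array([ 34.2,   0.2, 137.8]), array([103.7,  97. ,  -1.4])] [array([ -2.2,  -1.4, 142. ]), array([ 73. , 118.2, -29.4])]
[0, 55, 140.5] [297.76173388 230.23769317]
[-4, 55, 140.5] [295.89064081 230.952159  ]
[4, 55, 140.5] [299.62707583 229.52542337]
[0, 45, 144.5] [300.30283746 232.3689091 ]
```

The knob is at y about 44 mm and needs about 55 (x about -3, which is fine). I'll go back and push another 8–10 mm gently.

Request:
jog_arm:
  increments:
    - [[-1,0.0,-0.04,0,0],[-1,0.03,-0.055,0,0],[-1,0.067,-0.055,0.015,0],[-1,0.067,-0.055,0.064,0],[-1,0.067,-0.045,0.064,0],[-1,0.067,-0.039,0.064,0],[-1,0.067,-0.034,0.064,0],[-1,0.067,-0.031,0.064,0]]

```text
t: 9.5
tool_pos: [521.8, -78.3, 138.6]
tool_rot: [0.001, -0.025, 1.0, -0.0]
force: [-0.1, -2.0, 1.4]
gripper_width: 0.01
gripper_force: 0.6
```

Request:
jog_arm:
  increments:
    - [[-1,0,0.002,0,0],[-1,0,0.004,0,0],[-1,0,0.006,0,0],[-1,0,0.006,0,0]]

```text
t: 10.0
tool_pos: [520.6, -72.4, 137.5]
tool_rot: [-0.0, -0.025, 1.0, 0.0]
force: [0.4, -0.2, -0.0]
gripper_width: 0.006
gripper_force: 0.4
```

```bash
python3 -c "
from h import *;st()"
```

```text
t 10.0 tcp box [-2.6 26.2] z 137.5 F box [ 0.4 -0.2] -0.0 rot [-0.    -0.025  1.     0.   ]
```

Request:
jog_arm:
  increments:
    - [[-1,0,0.0015,0,0],[-1,0,0.003,0,0],[-1,0,0.003,0,0]]

```text
t: 10.38
tool_pos: [520.4, -69.4, 137.5]
tool_rot: [-0.0, -0.025, 1.0, 0.0]
force: [0.9, -1.2, -0.0]
gripper_width: 0.002
gripper_force: 0.5
```

Request:
jog_arm:
  increments:
    - [[-1,0,-0.02,0,0],[-1,0,-0.03,-0.05,0],[-1,-0.03,-0.02,-0.065,0],[-1,-0.067,0.01,-0.065,0],[-1,-0.067,0.024,-0.065,0],[-1,-0.067,0.024,-0.065,0]]

```text
t: 11.12
tool_pos: [585.9, -41.1, 202.1]
tool_rot: [-0.001, -0.026, 1.0, 0.0]
force: [0.4, -0.8, 0.5]
gripper_width: 0.006
gripper_force: 0.0
```

```bash
python3 -c "
from h import *;st();knob('k5',(310,170,400,260),(250,215,360,325))
p=kc('pics/k5_scene.png',283,210,312,247);print(lever(*p))
im=cv2.imread('pics/k5_scene.png')
print((im[205:275,280:322].max(2)<50).sum(1).tolist())
"
```

```text
t 11.12 tcp box [64.2 54.3] z 202.1 F box [ 0.3 -0.8] 0.5 rot [-0.001 -0.026  1.     0.   ]
[  6  10  15  23 256] [296.23828125 231.        ]
[array([ -3.8,  54. , 131.3]), array([ 39.5, 133. ,  30.1])]
[0, 0, 0, 0, 0, 0, 0, 0, 0, 0, 0, 0, 0, 0, 0, 6, 9, 10, 9, 9, 10, 12, 14, 14, 14, 13, 14, 14, 14, 13, 13, 13, 12, 12, 10, 9, 7, 5, 0, 0, 0, 0, 0, 0, 0, 0, 0, 0, 0, 0, 0, 0, 0, 0, 0, 0, 0, 0, 0, 0, 0, 0, 0, 0, 0, 0, 0, 0, 0, 0]
```

The knob is at y=54, which is aligned with the left slot. Now I'll push aft from the fore side.

Request:
jog_arm:
  increments:
    - [[-1,0,-0.002,0.04,0],[-1,0,-0.002,0.068,0],[-1,0.025,-0.002,0.068,0],[-1,0.04,-0.002,0.068,0],[-1,0.046,-0.002,0.068,0],[-1,0.052,-0.002,0.068,0],[-1,0.057,-0.002,0.068,0],[-1,0.062,-0.002,0.068,0]]

```text
t: 12.22
tool_pos: [524.6, -47.3, 134.8]
tool_rot: [0.0, -0.025, 1.0, -0.0]
force: [0.9, -0.8, 0.7]
gripper_width: 0.008
gripper_force: 0.8
```

Request:
jog_arm:
  increments:
    - [[-1,0.004,0,0,0],[-1,0.008,0,0,0],[-1,0.011,0,0,0],[-1,0.014,0,0,0],[-1,0.014,0,0,0]]

```text
t: 12.85
tool_pos: [510.1, -48.0, 134.5]
tool_rot: [-0.0, -0.025, 1.0, 0.0]
force: [1.7, -0.2, -0.5]
gripper_width: 0.002
gripper_force: 0.4
```

```bash
python3 -c "
from h import *;st();knob('k6',(310,170,400,260),(250,215,360,325))
"
```

```text
t 12.85 tcp box [-11.8  51.2] z 134.5 F box [ 1.7 -0.3] -0.5 rot [-0.    -0.025  1.     0.   ]
```

View pics/k6.png

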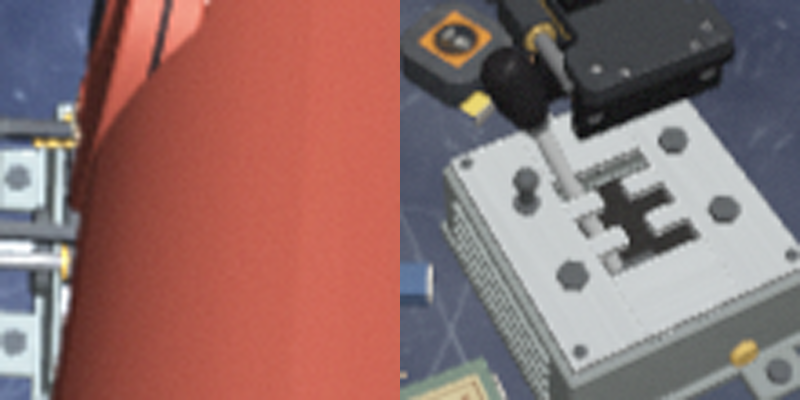

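The lever is in the aft-left slot beside the pin, with the knob at crop (518,88). I'll creep to the stop, watching the force.

Request:
jog_arm:
  increments:
    - [[-1,0.002,0,0,0],[-1,0.004,0,0,0],[-1,0.006,0,0,0],[-1,0.006,0,0,0]]

```text
t: 13.45
tool_pos: [504.4, -48.3, 134.6]
tool_rot: [0.0, -0.025, 1.0, 0.0]
force: [1.9, -0.7, -1.6]
gripper_width: 0.005
gripper_force: 1.0
```

```bash
python3 -c "
from h import *;st();print(lever(282.5,239.2))
for q in([-44,55,132],[-40,55,133]): print(q,proj('scene',np.r_[R.T@q[:2]+C,q[2]]))"
```

```text
t 13.45 tcp box [-17.5  51.1] z 134.6 F box [ 1.9 -0.8] -1.6 rot [ 0.    -0.025  1.     0.   ]
[array([-34.9,  49.8, 128.3]), array([  9.3, 141.4,   9.4])]
[-44, 55, 132] [276.94702649 241.17733282]
[-40, 55, 133] [278.85297071 240.09597484]
```

Request:
jog_arm:
  increments:
    - [[-1,0.0015,0,0,0],[-1,0.003,0,0,0],[-1,0.003,0,0,0]]

```text
t: 13.82
tool_pos: [502.7, -48.5, 134.9]
tool_rot: [0.002, -0.025, 1.0, -0.0]
force: [8.7, -1.5, -6.0]
gripper_width: 0.005
gripper_force: 3.9
```

The force has risen to 9 N, so this is the gate stop. I'll back off, rise clear and verify.

Request:
jog_arm:
  increments:
    - [[-1,-0.005,0,0,0],[-1,-0.03,0,0,0],[-1,-0.06,0,0,0],[-1,-0.09,0,-0.05,0],[-1,-0.09,0,-0.09,0],[-1,-0.09,0,-0.09,0]]

```text
t: 14.58
tool_pos: [592.7, -44.2, 227.2]
tool_rot: [0.002, -0.025, 1.0, 0.0]
force: [0.4, -0.8, -0.6]
gripper_width: 0.006
gripper_force: 0.0
```

```bash
python3 -c "
from h import *;st();knob('k7',(310,170,400,260),(240,215,350,325))
p=kc('pics/k7_scene.png',266,222,298,262);print(lever(*p))"
```

```text
t 14.57 tcp box [70.9 50.8] z 227.2 F box [ 0.3 -0.8] -0.6 rot [ 0.002 -0.025  1.     0.   ]
[  2   8  19  23 264] [277.96590909 241.04545455]
[array([-43.1,  52.3, 124.8]), array([ -1.9, 141.7,   8.6])]
```

View pics/k7.png

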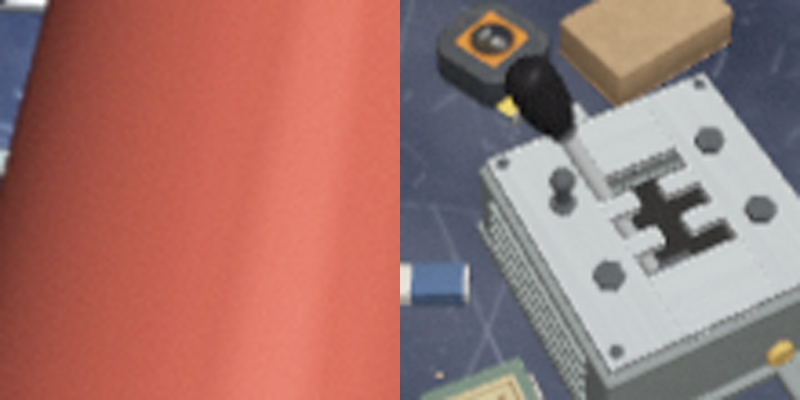

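The knob measures (-43, 52) mm in the box frame. The stem is at the end of the aft-left slot by the ball pin, the tools are undisturbed, and the robot is clear. Handing in.

```bash
python3 -c "
from bench import arm;print(arm.finish_job())"
```

```text
the job is handed in; nothing more can be done
None
```

The gearbox is in the marked gear: the lever sits at its stop in the aft-left slot by the round-headed pin, pushed there with shut fingers at about 9 N, and the job was handed in at 14.6 s with the robot clear and the tools unmoved as far as the last pictures show.

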